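Tip the whetstone out of its case and set it up for sharpening

TASK

Get the whetstone ready for sharpening: it lies flush in its wooden case, so press down its end next to the open lid until the other end tips up, take it by the raised end and lift it out. Lay it gently flat on the rubber pad of the sharpening base, between the two end stops and in line with the base, let go, then slide the lid of the empty case fully shut. Leave the other things on the worktop where they are.

Things in the scene. Friction and masses are not known exactly. Their poses are not given: they have to be found in the camera images.
- stone: Whetstone: plain block 120 (x) x 46 (y) x 26 (z) mm, 0.22 to 0.37 kg. Origin: centre of its underside; x along its length, z up. At the start it lies level in the case's recess, x along case x, top flush with the rim, 1 mm from the +x end wall and 1.5 mm from the side walls. A ridge crosses under it 2 mm to the -x side of its middle. Tipped (22 degrees), it stays so by itself until lifted.
- press_spot (a point): Point on the stone's top face, on its centre line, 18 mm from its -x end: press here, straight down. A light push (under 1 N) starts it; the spot sinks 17 mm until the stone meets the sloping floor. Axes are the stone's.
- raised_end (a point): Point on the stone's top face, on its centre line, 16 mm from its +x end, the end that tips up. With the stone tipped, about 14 mm of both long sides (46 mm apart) stand clear above the case's rim here and can be gripped, best square to the tipped stone. Axes are the stone's.
- case: Case: wooden block 174 (x) x 65 (y) x 58 (z) mm, fixed. Origin: centre of its underside; x along its length, z up; rim at z = 58. Recess from x = -52 to +77 mm, 49 mm wide; side walls 8 mm, end wall 10 mm at +x, solid end block 35 mm at -x. Floor flat at z = 32 from the ridge at x = +14 to +77, sloping down 22 degrees from the ridge to -x. An 8 mm gap parts stone and end block.
- lid (a joint): Opening of the case's sliding lid, m: 0 = fully shut (a stop), 0.125 to 0.131 at the start. It slides level along case x, opening to -x and shutting to +x, with about 1.5 N of friction, and stays where left. Open, it juts out past the case's -x end and leaves the stone uncovered.
- lid_end (a point): Middle of the lid's outer (case -x) end face, 69.5 mm above the worktop; axes are the case's. Lid 174 x 74 mm, plate from z = 59.5 to 64.5 mm, with a grip bar across this end, 9 mm thick, 56 mm wide, up to z = 80 mm. Pushing this face towards case +x shuts the lid. Side skirts reach down to z = 44 mm.
- base: Sharpening base: wooden plate 170 (x) x 76 (y) mm, fixed. Origin: centre of its underside; x along its length. Rubber pad 128 x 70 mm in its middle, top at z = 15 mm; wooden end stops, 60 mm wide, at x = +-66 to +-76 mm, up to z = 24 mm. The stone fits between them with 6 mm to spare at each end, either way round.
- garlic: bystander: bulb of garlic, 56 mm; origin at its underside
- lemon: bystander: lemon, 71x53x51 mm; origin at its underside
- salt_shaker: bystander: salt shaker, 44 mm across, 90 mm high; origin at its underside
- tin: bystander: short tin, 75 mm across, 58 mm high; origin at its underside
- timer: bystander: round kitchen timer, 67 mm across, 57 mm high; origin at its underside
Things that resemble listed ones, but are neither listed nor needed, are in the scene too. There is more than one size of the stone; the one meant has the size given above.

How it is judged (in metres and radians):
On the way, in this order (a step that is already met when the one before it is completed fails the run):
1. the stone, still in the case, is tipped: one end pressed down, the +x end up (angle between stone's own z axis and vertical above 0.3 rad and height (world z) of stone below 0.05 m and horizontal distance between stone and case below 0.035 m), for 0.3 s.
2. the stone is lifted out of the case (height (world z) of stone above 0.075 m), for 0.1 s.
3. the stone lies flat on the pad between the stops, let go, the lid still open (x of stone in the frame of base between -0.009 and 0.009 m and y of stone in the frame of base between -0.013 and 0.013 m and z of stone in the frame of base between 0.01 and 0.019 m and angle between the x axis of stone and the x axis of base, either way round below 0.17 rad and angle between stone's own z axis and vertical below 0.05 rad and contact force between stone and the fingers below 0.2 N and value of joint lid above 0.08 m), for 0.3 s.
At the end, for the whole second after the job is handed in: The stone rests flat on the base's pad: its middle within 9 mm of the base's middle along the base and 13 mm across it, in line within 0.17 rad (either way round), either face up as it was; the case's lid is within 5 mm of fully shut; all is at rest (x of stone in the frame of base between -0.009 and 0.009 m and y of stone in the frame of base between -0.013 and 0.013 m and z of stone in the frame of base between 0.01 and 0.019 m and angle between the x axis of stone and the x axis of base, either way round below 0.17 rad and angle between stone's own z axis and vertical below 0.05 rad and value of joint lid below 0.005 m and linear speed of stone below 0.02 m/s); the robot touches nothing.
It fails at once if a bystander (garlic, lemon, salt shaker, tin, timer) is moved more than 30 mm (distance of any of garlic, lemon, salt_shaker, tin, timer from where it was at the start of the episode above 0.03 m).
It fails at once if the stone is dropped on to the base (faster than 0.5 m/s just above the pad) (horizontal distance between stone and base below 0.06 m and z of stone in the frame of base below 0.035 m and linear speed of stone above 0.5 m/s).
It also fails if it takes over 61 s, if anything falls off the work surface, if the arm or the gripper's body presses on something with over 40 N, if the wrist force passes 120 N, or if a joint passes its speed limit or range.

ROBOT

A 6-joint arm with a two-finger parallel gripper is mounted at the origin on a cart in front of the work surface, level with it; the furniture and walls round the work are solid. World frame = base frame: x ahead of the robot, y to its left, z up, the work surface at z = 0. Lengths are in m, angles in degrees, forces in N, time in s.
With the tool pointing down it reaches from about 0.3 to 0.75 m from the base axis. Payload 8.5 kg.
Tool frame: the origin (TCP) lies at the very end of the fingers, on their centre line; the grasp point (between the pads) lies 19 mm behind it; z points along the fingers, y is the line along which they close (so a half turn about z gives the same grasp; the last joint's range is limited). The gripper opens to 85 mm and grips with 20 to 120 N. Pads are 22 mm wide; open, the fingers measure 114 mm over their backs; the gripper's body (76 mm by 85 mm) begins 54 mm behind the grasp point. The pads swing forward as they close: fully open they stand 13 mm farther back than shut.
Start: joints at [-79.888, 21.807, 74.336, -0, 83.858, -12.336], TCP at [0.21, -0.508, 0.231] pointing down, gripper open.
Joint ranges: [-178.18, 178.18], [-50.72, 133.34], [12.68, 142.11], [-81.47, 261.47], [9.98, 163.14], [-165.26, 165.26]. Speed limits (degrees/s): [136.94, 136.94, 180, 180, 180, 180].

INTERFACE

Orientations are given as a 3x3 rotation matrix whose columns are the frame's x, y, z axes.
In Python, from rig import env gives the robot as it stands.
- The arm moves only by the tool move_arm, never from a script. Its argument "plan" is a list of rows, each a list of 7 numbers: the turn, a rotation vector about the tool's x, y, z in degrees, then the shift along the tool's x, y, z in cm, then the gripper command: -1 is shut, 1 is fully open, values between are in proportion. In form: [[ax, ay, az, tx, ty, tz, jaw], ...]. A call has 1 to 5 rows; each row is the pose to reach, as a shift and turn from the pose commanded when the call began, along the tool's axes at that moment; what a row does not reach only later rows make up. A row lasts 1/10 s, in which the tool goes at most 50 mm and 8.59 degrees, less where a joint would pass 70% of its speed; a pose out of reach is approached as far as the arm can. A call with a gripper value outside its range is refused whole. The fingers move at their own pace and stop on an object; "squeeze" is the grip in N (left out, the last holds). Time passes only in rows, so rows that repeat a pose let the fingers close. It gives the time, the measured TCP pose, the force, the opening and the grip force at its end, in the units of the state.
- env.observe(): the state, without advancing time (a new reading comes with each control period).
- env.get_image(name): name is "scene" or "top" or "wrist"; returns a dict with "color" (480x640x3 uint8, red, green, blue), "fov_y" (degrees; the focal length in pixels is half the picture's height over the tangent of half this angle, whatever the lens; pixels are square), "cx", "cy" (the principal point, pixels), "R" (3x3) and "t" (3): a world point X has camera coordinates R X + t. Camera axes: x right, y down, z forward; pixel columns grow to the right and rows downward; lengths in m; the calibration is good to about 2 mm. The wrist camera is an equidistant fisheye: a pixel r from the principal point sees the ray r / f radians off the axis. A picture is of the moment at which its call begins. There is no depth.
- env.close_job(): hands the job in; it is judged then, once.
Trained networks look in a picture, given as the dict that the camera call returned (one of the last four; its "shot" number tells which), for a name from the list of things; names that differ only in an ending like _2 or _b are one class to them, and where a whole thing is asked for, a point or a joint stands for the part that bears it (a point fixed in the world has none). Each returns a list of dicts, best first, with "conf" (0 to 1); they miss things now and then, are a little off and sometimes report something else, mostly with a low value. They report only what shows in the picture. A call takes as long as a camera call. They do not tell look-alikes from the thing itself.
- env.outline_of(target, picture): "mask" (480x640 bool, what is visible of it) and "bbox" ([centre column, centre row, width, height] in pixels, round what is visible of it).
- env.tip_of(target, picture): "pixel" ([column, row] in pixels: a listed point, or the origin of a listed thing).
The state is a dict: "time_s": time; "q": joint angles; "qvel": joint speeds; "joint_efforts": joint torques, N m; "position": TCP position; "tool_rot": TCP orientation; "ft_force": force on the tool from outside, world axes, zero at the start; "wrist_torque": the same for the moment, N m; "grip_width": finger opening in m; "gripper_force": force on a finger pad.
Only numpy, scipy, OpenCV 4.12 (cv2) and the standard library are available. Lean on these libraries where they do the work, as an engineer would, in place of code of your own. Each camera call takes 0.05 s, during which the arm holds its last target. There are 200 camera calls.

## Working session

There is one attempt and no reset: what is moved stays moved. The work goes in short steps, Python scripts to look and compute and a tool call to move; the robot and the scene stay as the last step left them, time stands still between calls to the robot, and variables do not carry over. Pictures are saved under pics/ and viewed, at most 13 in all, crops included, and the job is handed in when it is done.

Besides the shell and the picture viewer there is one more tool, called as name([rows], argument=value, ...), one row to a line, values as JSON. move_arm: Moves the arm, as the interface text tells. Its arguments: {"type":"object","properties":{"plan":{"type":"array"},"squeeze":{"type":"number"}},"required":["plan"]}

```bash
ls; mkdir -p pics; cat > h.py <<'E'
import numpy as np, cv2
from rig import env
def ray(p,px):
    f=240/np.tan(np.radians(p["fov_y"])/2); d=np.array([(px[0]-p["cx"])/f,(px[1]-p["cy"])/f,1.])
    if p.get("fish"): 
        r=np.hypot(d[0],d[1]); d=np.array([d[0]/r*np.sin(r),d[1]/r*np.sin(r),np.cos(r)]) if r>1e-9 else d
    R=np.array(p["R"]);return -R.T@np.array(p["t"]),R.T@d
def at(p,px,z):
    c,d=ray(p,px); return c+d*(z-c[2])/d[2]
def proj(p,X):
    f=240/np.tan(np.radians(p["fov_y"])/2); c=np.array(p["R"])@X+np.array(p["t"])
    if p.get("fish"):
        r=np.hypot(c[0],c[1]); return np.array([p["cx"],p["cy"]])+f*np.arctan2(r,c[2])*c[:2]/r
    return np.array([p["cx"],p["cy"]])+f*c[:2]/c[2]
def pic(n):
    p=dict(env.get_image(n)); 
    return p
def save(p,name): cv2.imwrite("pics/"+name+".png",cv2.cvtColor(p["color"],cv2.COLOR_RGB2BGR))
E
cat > a.py <<'E'
from h import *
np.set_printoptions(precision=3,suppress=True)
for n in("scene","top"):
    p=pic(n); save(p,n); print(n,p["fov_y"],[k for k in p],-np.array(p["R"]).T@p["t"])
    for t in("stone","case","base","lid","lid_end","press_spot","raised_end","garlic","lemon","salt_shaker","tin","timer"):
        z={"stone":.032,"lid_end":.0695,"press_spot":.058,"raised_end":.058}.get(t,0)
        r=env.tip_of(t,p) if t!="lid" else []
        o=env.outline_of(t,p)
        print(t,[(np.round(a["pixel"]),round(a["conf"],2),at(p,a["pixel"],z)[:2]) for a in r[:3]],[(np.round(a["bbox"]),round(a["conf"],2)) for a in o[:3]])
a=cv2.imread("pics/scene.png");b=cv2.imread("pics/top.png")
E
python3 a.py
```

```text
pics
scene 42.71624099738658 ['color', 'fov_y', 'cx', 'cy', 'R', 't', 'shot'] [-0.268  0.678  0.959]
stone [(array([415., 224.]), 0.86, array([0.51 , 0.101])), (array([187., 339.]), 0.65, array([0.412, 0.63 ]))] [(array([414., 217.,  57.,  18.]), 0.9), (array([185., 333.,  93.,  90.]), 0.57)]
case [(array([415., 232.]), 0.92, array([0.515, 0.094]))] [(array([452., 221., 153.,  58.]), 0.67)]
base [(array([314., 280.]), 0.73, array([0.475, 0.353]))] [(array([316., 280.,  65.,  72.]), 0.61), (array([482., 212.,  87.,  42.]), 0.37)]
lid [] [(array([481., 210.,  85.,  40.]), 0.69)]
lid_end [(array([523., 202.]), 0.93, array([ 0.445, -0.123])), (array([413., 226.]), 0.21, array([0.474, 0.131]))] [(array([484., 212.,  88.,  39.]), 0.73)]
press_spot [(array([206., 306.]), 0.92, array([0.451, 0.58 ])), (array([436., 213.]), 0.76, array([0.5  , 0.059]))] [(array([186., 338.,  88.,  94.]), 0.83), (array([414., 216.,  60.,  20.]), 0.78)]
raised_end [(array([398., 220.]), 0.66, array([0.512, 0.144])), (array([160., 351.]), 0.61, array([0.386, 0.681]))] [(array([417., 217.,  62.,  22.]), 0.75)]
ga
[... 1958 characters left out ...]
,  65.]), 0.63)]
garlic [(array([438., 184.]), 0.62, array([0.615, 0.029]))] [(array([440., 183.,  24.,  21.]), 0.71), (array([310., 242.,  32.,  65.]), 0.69), (array([279., 311.,  30.,  31.]), 0.59)]
lemon [(array([394., 170.]), 0.8, array([0.654, 0.14 ]))] [(array([395., 169.,  19.,  24.]), 0.82)]
salt_shaker [(array([351., 158.]), 0.76, array([0.687, 0.252]))] [(array([353., 156.,  17.,  19.]), 0.68)]
tin [(array([281., 313.]), 0.79, array([0.293, 0.433]))] [(array([279., 312.,  29.,  31.]), 0.55)]
timer [(array([292., 162.]), 0.91, array([0.68 , 0.404])), (array([282., 311.]), 0.52, array([0.297, 0.43 ]))] [(array([292., 159.,  23.,  26.]), 0.79), (array([312., 241.,  37.,  66.]), 0.44)]
```

View pics/scene.png

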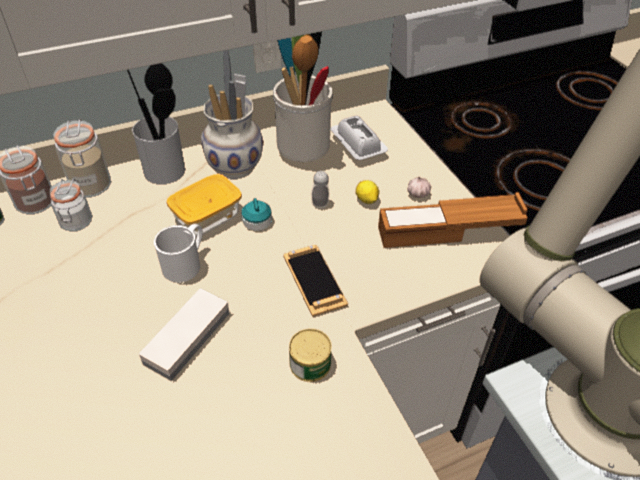

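```bash
python3 -c "
import cv2
b=cv2.imread('pics/top.png');cv2.imwrite('pics/topc.png',cv2.resize(b[130:340,150:530],None,fx=2.1,fy=2.1,interpolation=2))"
```

```text
(no output)
```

View pics/topc.png

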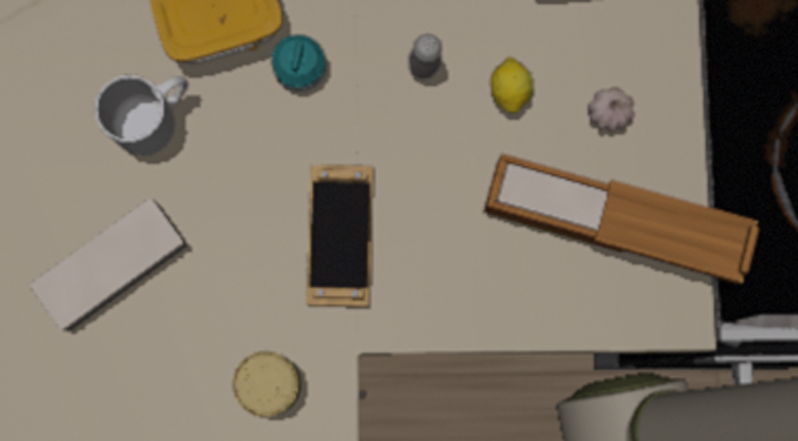

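The top crop shows two stones. One lies flush in the wooden case (scene [414,217], top [414,225], about 120 mm). The other is a larger block lying loose at top [201,254] (about 170 mm), which doesn't match the size given. The stone meant is the one in the case. The lid juts to the right, so case +x points left (about world +y). The base with the black pad is at top [312,242].

```bash
cat >> h.py <<'E'
from scipy.spatial.transform import Rotation as Ro
np.set_printoptions(precision=4,suppress=True)
def to(P,R):
    s=env.observe(); R0=np.array(s["tool_rot"]).reshape(3,3); p0=np.array(s["position"])
    print("turn",Ro.from_matrix(R0.T@R).as_rotvec(degrees=True),"shift cm",R0.T@(np.array(P)-p0)*100,"| t",s["time_s"],"pos",p0,"F",s["ft_force"],"w",s["grip_width"])
def rect(p,mask,z):
    c=max(cv2.findContours(mask.astype(np.uint8),0,1)[0],key=cv2.contourArea)[:,0]
    w=np.array([at(p,q,z)[:2] for q in c]); (ctr,wh,a)=cv2.minAreaRect((w*1000).astype(np.float32))
    b=cv2.boxPoints((ctr,wh,a)); e=[b[1]-b[0],b[2]-b[1]]; l=max(e,key=np.linalg.norm); return np.array(ctr)/1000,wh,np.degrees(np.arctan2(l[1],l[0]))%180
E
python3 - <<'E'
from h import *
for n in("top","scene"):
    p=pic(n)
    for t,z in(("stone",.058),("press_spot",.058),("raised_end",.058),("lid",.0645),("lid_end",.0645),("base",.012),("case",.058)):
        for o in env.outline_of(t,p)[:2]: print(n,t,round(o["conf"],2),rect(p,o["mask"],z))
    for t in("case","base","lid_end","press_spot","raised_end"):
        z={"stone":.032,"lid_end":.0695,"press_spot":.058,"raised_end":.058}.get(t,0)
        print(t,[at(p,a["pixel"],z)[:2] for a in env.tip_of(t,p)[:2]])
E
```

```text
top stone 0.94 (array([0.505 , 0.1049]), (117.6104507446289, 49.159942626953125), np.float32(73.09662))
top stone 0.84 (array([0.4317, 0.6187]), (71.63770294189453, 174.32977294921875), np.float32(125.117966))
top press_spot 0.88 (array([0.5063, 0.1042]), (121.56128692626953, 47.040802001953125), np.float32(72.640335))
top press_spot 0.77 (array([0.4321, 0.6199]), (72.84744262695312, 173.5584716796875), np.float32(126.345856))
top raised_end 0.9 (array([0.5067, 0.1056]), (121.17776489257812, 48.08220291137695), np.float32(72.72445))
top raised_end 0.9 (array([0.4323, 0.6191]), (74.66887664794922, 175.42422485351562), np.float32(125.55272))
top lid 0.59 (array([ 0.4627, -0.0359]), (177.9248046875, 77.78958129882812), np.float32(72.92234))
top lid 0.41 (array([0.5052, 0.1067]), (120.68600463867188, 48.21564483642578), np.float32(73.17905))
top lid_end 0.57 (array([ 0.4619, -0.0368]), (180.0982208251953, 78.16020965576172), np.float32(73.60863))
top base 0.88 (array([0.47 , 0.354]), (75.87943267822266, 170.2563934326172), np.float32(177.86908))
top case 0.67 (array([0.4813, 0.0261]), (3
[... 1066 characters left out ...]
.46371459960938, 96.16365051269531), np.float32(73.57533))
scene lid 0.39 (array([0.502 , 0.1107]), (119.81961059570312, 47.00025939941406), np.float32(72.570404))
scene lid_end 0.96 (array([ 0.4565, -0.0327]), (191.55224609375, 96.42903900146484), np.float32(74.70942))
scene base 0.86 (array([0.4702, 0.3561]), (75.57051086425781, 177.0932159423828), np.float32(177.9997))
scene case 0.6 (array([0.466 , 0.0342]), (333.3256530761719, 126.95559692382812), np.float32(74.30497))
case [array([0.5212, 0.0864])]
base [array([0.48  , 0.3555])]
lid_end [array([ 0.4415, -0.1178])]
press_spot [array([0.5028, 0.0611]), array([0.4545, 0.5805])]
raised_end [array([0.3866, 0.681 ]), array([0.5195, 0.1434])]
```

```bash
cat >> h.py <<'E'
th=np.radians(73.3); u=np.array([np.cos(th),np.sin(th),0]); C0=np.array([.5015,.0887,0])
Z=np.array([0,0,1.])
def cs(x,z,y=0): return C0+u*x/1000+np.cross(Z,u)*y/1000+Z*z/1000
def down(sgn=1,tilt=0,uu=None):   # tool z tilted towards +u by tilt deg
    w=u if uu is None else uu; t=np.radians(tilt); z=w*np.sin(t)-Z*np.cos(t); y=np.cross(w,Z)*sgn; return np.c_[np.cross(y,z),y,z]
E
python3 - <<'E'
from h import *
s=env.observe(); print(s["tool_rot"],s["q"])
for g in(1,-1): print(down(g)); to(cs(-25,110),down(g))
E
```

```text
[[ 0.9242  0.3818 -0.    ]
 [ 0.3818 -0.9242 -0.    ]
 [-0.      0.     -1.    ]] [-79.8881  21.8048  74.3355  -0.0004  83.8587 -12.336 ]
[[ 0.2874  0.9578  0.    ]
 [ 0.9578 -0.2874  0.    ]
 [ 0.      0.     -1.    ]]
turn [  0.0006   0.0009 -50.852 ] shift cm [ 48.1589 -42.1074  12.133 ] | t 3.7 pos [ 0.21   -0.5083  0.2313] F [0.7344 0.116  1.432 ] w 0.08541520972467745
[[-0.2874 -0.9578  0.    ]
 [-0.9578  0.2874  0.    ]
 [-0.     -0.     -1.    ]]
turn [  0.0011  -0.0007 129.148 ] shift cm [ 48.1589 -42.1074  12.133 ] | t 3.7 pos [ 0.21   -0.5083  0.2313] F [0.7344 0.116  1.432 ] w 0.08541520972467745
```

move_arm([
  [0,0,0,3.2,-2.8,0,-1],
  [0,0,0,6.4,-5.6,0,-1],
  [0,0,0,9.6,-8.4,0,-1],
  [0,0,0,12.8,-11.2,0,-1],
  [0,0,0,16.0,-14.0,0,-1],
])

```text
time_s: 4.2
position: [0.3049, -0.3163, 0.2314]
tool_rot: [[0.924, 0.381, 0.0], [0.381, -0.924, -0.0], [0.0, 0.0, -1.0]]
ft_force: [0.7, -0.1, -0.4]
grip_width: 0.0121
gripper_force: 0.0
```

move_arm([
  [0,0,0,3.2,-2.8,0,-1],
  [0,0,0,6.4,-5.6,0,-1],
  [0,0,0,9.6,-8.4,0,-1],
  [0,0,0,12.8,-11.2,0,-1],
  [0,0,0,16.0,-14.0,0,-1],
])

```text
time_s: 4.7
position: [0.3993, -0.1257, 0.2316]
tool_rot: [[0.924, 0.382, 0.001], [0.382, -0.924, -0.0], [0.0, 0.001, -1.0]]
ft_force: [1.0, 0.3, -0.1]
grip_width: 0.0001
gripper_force: 0.0
```

move_arm([
  [0,0,0,3.2,-2.8,0,-1],
  [0,0,0,6.4,-5.6,0,-1],
  [0,0,0,9.6,-8.4,0,-1],
  [0,0,0,12.8,-11.2,0,-1],
  [0,0,0,16.0,-14.0,0,-1],
])

```text
time_s: 5.2
position: [0.4938, 0.065, 0.2315]
tool_rot: [[0.924, 0.382, 0.0], [0.382, -0.924, -0.0], [0.0, 0.0, -1.0]]
ft_force: [0.9, -0.4, -0.3]
grip_width: -0.0002
gripper_force: 0.0
```

move_arm([
  [0,0,-8,0,0,0,-1],
  [0,0,-16,0,0,0,-1],
  [0,0,-24,0,0,0,-1],
  [0,0,-32,0,0,0,-1],
  [0,0,-40,0,0,0,-1],
])

```text
time_s: 5.7
position: [0.4933, 0.0632, 0.2313]
tool_rot: [[0.457, 0.889, 0.0], [0.889, -0.457, 0.0], [0.0, 0.0, -1.0]]
ft_force: [-0.6, -0.1, -0.2]
grip_width: 0.0002
gripper_force: 0.0
```

move_arm([
  [0,0,-8,0,0,0,-1],
  [0,0,-10.9,0,0,0,-1],
  [0,0,-10.9,0,0,0,-1],
])

```text
time_s: 6.0
position: [0.4933, 0.0632, 0.2314]
tool_rot: [[0.286, 0.958, 0.0], [0.958, -0.286, 0.0], [0.0, 0.0, -1.0]]
ft_force: [-0.4, 0.1, -0.1]
grip_width: -0.0001
gripper_force: 0.0
```

```bash
python3 - <<'E'
from h import *
to(cs(-25,110),down())
p=pic("wrist"); p["fish"]=1; print(p["fov_y"]); im=p["color"].copy()
for x in(-44,76):
  for y in(-23,23):
    cv2.circle(im,tuple(int(v) for v in proj(p,cs(x,58,y))),3,(255,0,0),-1)
for t in("stone","press_spot","raised_end"):
  o=[(rect(p,a["mask"],.058),round(a["conf"],2)) for a in env.outline_of(t,p)[:1]]
  r=[(at(p,a["pixel"],.058)[:2],round(a["conf"],2)) for a in env.tip_of(t,p)[:2]]
  print(t,o,r)
print(cs(16,58),cs(-26,58),cs(60,58))
p["color"]=im; save(p,"w1")
E
```

```text
turn [ 0.0041 -0.0015  0.0653] shift cm [ 0.1838  0.0553 12.137 ] | t 6.0 pos [0.4933 0.0632 0.2314] F [-0.3791  0.0623 -0.0867] w -5.3489227032156417e-05
65.70646984690485
stone [] [(array([0.5087, 0.1093]), 0.67)]
press_spot [((array([0.5096, 0.106 ]), (120.22328186035156, 47.194602966308594), np.float32(72.95254)), 0.92)] [(array([0.4976, 0.0688]), 0.9)]
raised_end [((array([0.509, 0.107]), (119.97126007080078, 46.99618148803711), np.float32(73.22994)), 0.88)] [(array([0.5236, 0.1509]), 0.93)]
[0.5061 0.104  0.058 ] [0.494  0.0638 0.058 ] [0.5187 0.1462 0.058 ]
```

View pics/w1.png

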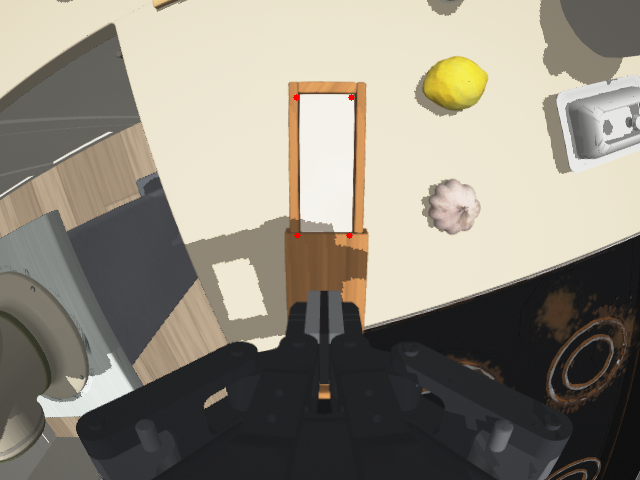

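The red predicted corners sit about 2 px left of and 3 px below the stone's true edges (columns 299–356, rows 93–232). That puts the case about 2 mm towards world +x and +y, and I'm correcting for it.

```bash
sed -i 's/C0=np.array(\[.5015,.0887,0\])/C0=np.array([.5033,.0902,0])/' h.py; python3 -c "
from h import *
to(cs(-24,70),down())"
```

```text
turn [ 0.002  -0.0018  0.0187] shift cm [ 0.4776  0.1849 16.1342] | t 6.35 pos [0.4933 0.0632 0.2313] F [ 0.0592 -0.2475  0.553 ] w 0.00018353277703437093
```

move_arm([
  [0,0,0,0.48,0.18,4,-1],
  [0,0,0,0.48,0.18,8,-1],
  [0,0,0,0.48,0.18,12,-1],
  [0,0,0,0.48,0.18,15,-1],
  [0,0,0,0.48,0.18,16.1,-1],
])

```text
time_s: 6.85
position: [0.4951, 0.0673, 0.0679]
tool_rot: [[0.287, 0.958, -0.004], [0.958, -0.287, 0.0], [-0.001, -0.004, -1.0]]
ft_force: [-0.0, 0.1, 0.1]
grip_width: -0.0
gripper_force: 0.0
```

move_arm([
  [0,0,0,0,0,0.4,-1],
  [0,0,0,0,0,0.8,-1],
  [0,0,0,0,0,1.1,-1],
  [0,0,0,0,0,1.3,-1],
  [0,0,0,0,0,1.5,-1],
])

```text
time_s: 7.35
position: [0.4967, 0.0672, 0.0558]
tool_rot: [[0.287, 0.958, 0.001], [0.958, -0.287, -0.0], [0.0, 0.001, -1.0]]
ft_force: [0.2, 0.0, -0.3]
grip_width: -0.0002
gripper_force: 0.0
```

move_arm([
  [0,0,0,0,0,0.2,-1],
  [0,0,0,0,0,0.4,-1],
  [0,0,0,0,0,0.5,-1],
  [0,0,0,0,0,0.6,-1],
])

```text
time_s: 7.75
position: [0.4964, 0.0673, 0.0492]
tool_rot: [[0.287, 0.958, -0.0], [0.958, -0.287, 0.0], [0.0, -0.0, -1.0]]
ft_force: [-0.2, 1.0, -0.3]
grip_width: 0.0003
gripper_force: 0.0
```

move_arm([
  [0,0,0,0,0,0.2,-1],
  [0,0,0,0,0,0.3,-1],
  [0,0,0,0,0,0.3,-1],
])

```text
time_s: 8.05
position: [0.4966, 0.0673, 0.0476]
tool_rot: [[0.286, 0.958, 0.001], [0.958, -0.286, -0.0], [0.0, 0.001, -1.0]]
ft_force: [-4.6, 0.6, 15.5]
grip_width: -0.0001
gripper_force: 7.5
```

```bash
python3 - <<'E'
from h import *
to(cs(-24,70),down())
p=pic("wrist"); save(p,"w2")
for n in("top","scene"):
    p=pic(n); save(p,n+"2")
cv2.imwrite("pics/s2.png",cv2.resize(cv2.cvtColor(p["color"],4)[150:290,340:560],None,fx=3,fy=3,interpolation=2))
E
```

```text
turn [ 0.0838 -0.0169  0.058 ] shift cm [-0.0117 -0.0156 -2.2382] | t 8.05 pos [0.4966 0.0673 0.0476] F [-4.5529  0.6037 15.4682] w -0.00011269636186765771
```

View pics/s2.png

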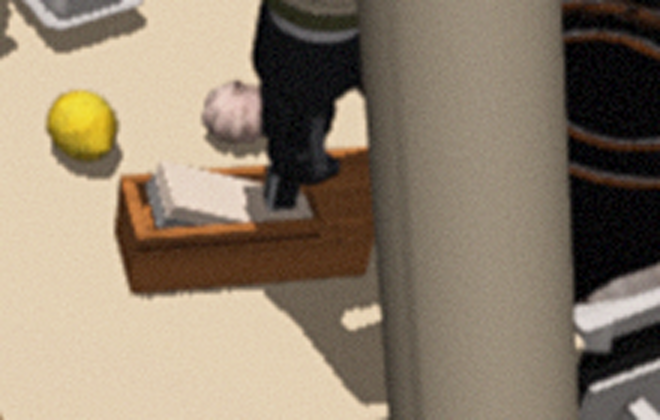

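The crop shows the stone tipped: its +x end is up above the rim at about [180,190], and the finger is on the sunken end at [285,195]. It bottomed out at 15 N. Next I back off, tilt and open.

```bash
cat >> h.py <<'E'
T=np.radians(22); 
def gr(d,x=46.9,z=73.3,y=0): return cs(x+d*np.sin(T),z-d*np.cos(T),y)
E
python3 -c "
from h import *
to(gr(-50),down(1,22))
to(gr(10),down(1,22))"
```

```text
turn [ 0.0754 21.9827  0.0753] shift cm [ 5.2063 -0.0022 -7.2039] | t 8.2 pos [0.4966 0.0673 0.0476] F [-3.6378 -0.062  15.4779] w -0.00021609709037987085
turn [ 0.0754 21.9827  0.0753] shift cm [ 7.4523 -0.0084 -1.6401] | t 8.2 pos [0.4966 0.0673 0.0476] F [-3.6378 -0.062  15.4779] w -0.00021609709037987085
```

move_arm([
  [0,0,0,0,0,-3,-1],
  [0,0,0,0,0,-7,0.4],
])

```text
time_s: 8.4
position: [0.4954, 0.0673, 0.116]
tool_rot: [[0.287, 0.958, -0.004], [0.958, -0.287, 0.0], [-0.001, -0.004, -1.0]]
ft_force: [1.1, -0.4, -0.3]
grip_width: 0.0137
gripper_force: 0.0
```

move_arm([
  [0,7.3,0,1.8,0,-0.4,0.4],
  [0,14.6,0,3.6,0,-0.4,0.4],
  [0,22,0,5.2,0,-0.3,0.4],
  [0,22,0,5.2,0,-0.3,0.4],
])

```text
time_s: 8.8
position: [0.5108, 0.1165, 0.1186]
tool_rot: [[0.268, 0.958, 0.107], [0.887, -0.288, 0.36], [0.376, -0.002, -0.927]]
ft_force: [-0.2, -0.5, -0.8]
grip_width: 0.0597
gripper_force: 0.0
```

```bash
python3 - <<'E'
from h import *
to(gr(-50),down(1,22)); to(gr(10),down(1,22))
p=pic("wrist"); p["fish"]=1; im=p["color"].copy()
def st(X,y,Zz): # stone local -> case, tipped
    a,b=X+2,Zz; return cs(14+a*np.cos(T)-b*np.sin(T),32+a*np.sin(T)+b*np.cos(T),y)
for x in(60,44,0):
  for y in(-23,0,23):
    cv2.circle(im,tuple(int(v) for v in proj(p,st(x,y,26))),2,(255,0,0),-1)
for a in env.outline_of("stone",p)[:1]: print(a["bbox"],a["conf"])
for a in env.tip_of("raised_end",p)[:2]: print(a["pixel"],a["conf"],proj(p,st(44,0,26)))
p["color"]=im; save(p,"w3")
E
```

```text
turn [-0.0808 -0.0613 -0.0951] shift cm [ 0.1127  0.0352 -0.0644] | t 8.8 pos [0.5108 0.1165 0.1186] F [-0.2268 -0.532  -0.8131] w 0.05970467457769458
turn [-0.0808 -0.0613 -0.0951] shift cm [0.1063 0.0436 5.9356] | t 8.8 pos [0.5108 0.1165 0.1186] F [-0.2268 -0.532  -0.8131] w 0.05970467457769458
[325.5, 316.4, 86.8, 182.2] 0.83
[323.4, 263.7] 0.68 [323.2167 267.8958]
```

View pics/w3.png

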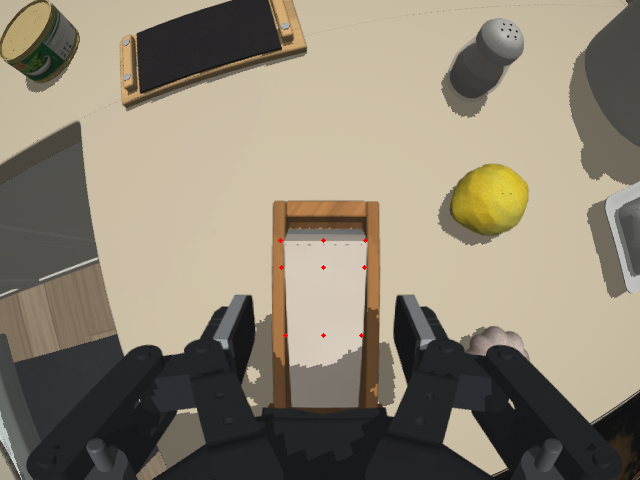

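The view shows the raised edge at row 241 as predicted, with the stone centred near column 327, about 2 mm right of where I expected. I correct by +0.2 cm in y and go down.

move_arm([
  [0,0,0,0.1,0.2,2,0.4],
  [0,0,0,0.1,0.2,4,0.4],
  [0,0,0,0.1,0.2,5.2,0.4],
  [0,0,0,0.1,0.2,5.9,0.4],
  [0,0,0,0.1,0.2,5.9,0.4],
])

```text
time_s: 9.45
position: [0.5196, 0.1388, 0.0646]
tool_rot: [[0.265, 0.958, 0.106], [0.889, -0.286, 0.359], [0.374, -0.001, -0.927]]
ft_force: [-0.1, -0.3, 1.0]
grip_width: 0.06
gripper_force: 0.0
```

move_arm([
  [0,0,0,0,0,0,0],
  [0,0,0,0,0,0,-1],
  [0,0,0,0,0,0,-1],
  [0,0,0,0,0,0,-1],
  [0,0,0,0,0,0,-1],
], squeeze=70)

```text
time_s: 9.95
position: [0.5198, 0.1385, 0.0655]
tool_rot: [[0.265, 0.958, 0.108], [0.888, -0.286, 0.359], [0.375, 0.0, -0.927]]
ft_force: [-3.4, 0.4, 5.5]
grip_width: 0.0438
gripper_force: 71.2
```

move_arm([
  [0,0,0,0.1,0,-0.3,-1],
  [0,0,0,0.37,0,-0.93,-1],
  [0,0,0,1.2,0,-1.3,-1],
  [0,0,0,2.3,0,-1.85,-1],
  [0,0,0,3.35,0,-2.4,-1],
])

```text
time_s: 10.45
position: [0.5264, 0.1602, 0.1006]
tool_rot: [[0.266, 0.958, 0.108], [0.888, -0.287, 0.359], [0.375, 0.0, -0.927]]
ft_force: [0.6, 0.4, -3.2]
grip_width: 0.0436
gripper_force: 71.3
```

move_arm([
  [0,0,0,0.8,0,-2,-1],
  [0,0,0,1.6,0,-4,-1],
  [0,0,0,2.6,0,-6.5,-1],
  [0,0,0,3.6,0,-9,-1],
  [0,0,0,3.6,0,-9,-1],
])

```text
time_s: 10.95
position: [0.5274, 0.1598, 0.2004]
tool_rot: [[0.263, 0.958, 0.114], [0.889, -0.286, 0.358], [0.376, 0.007, -0.927]]
ft_force: [0.8, -0.4, -3.2]
grip_width: 0.0436
gripper_force: 71.8
```

```bash
python3 - <<'E'
from h import *
s=env.observe(); print(s["q"],s["ft_force"],s["grip_width"],s["position"])
p=pic("wrist"); save(p,"w4"); q=pic("scene")
im=np.hstack([cv2.resize(p["color"],(440,330)),cv2.resize(q["color"][120:300,300:480],(330,330),interpolation=2)])
cv2.imwrite("pics/m4.png",im[:,:,::-1])
E
```

```text
[-5.8065 19.6486 86.5784 22.9782 70.5521  3.6271] [ 0.8265 -0.3743 -3.2052] 0.04355679746378105 [0.5274 0.1598 0.2004]
```

View pics/m4.png

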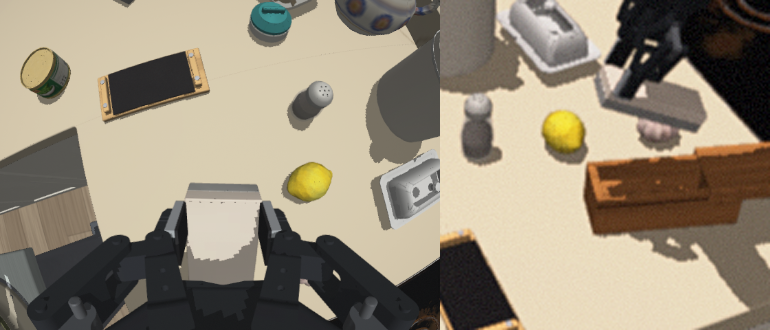

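The stone is held by its raised end, clear of the case, and the wrist reads 3.2 N. The case is empty. Next I level the stone, turn it and carry it to the base.

move_arm([
  [0,-5.5,0,0,0,0,-1],
  [0,-11,0,0,0,0,-1],
  [0,-16.5,0,0,0,0,-1],
  [0,-22,0,0,0,0,-1],
  [0,-22,0,0,0,0,-1],
])

```text
time_s: 11.55
position: [0.5257, 0.161, 0.1951]
tool_rot: [[0.284, 0.959, -0.003], [0.959, -0.284, -0.001], [-0.001, -0.002, -1.0]]
ft_force: [0.4, -0.7, -2.4]
grip_width: 0.0431
gripper_force: 71.8
```

move_arm([
  [0,0,-7,3.1,-3,0,-1],
  [0,0,-14,6.3,-6.1,0,-1],
  [0,0,-21,9.5,-9.2,0,-1],
  [0,0,-28,12.6,-12.2,0,-1],
  [0,0,-34.9,15.8,-15.3,0,-1],
])

```text
time_s: 12.05
position: [0.4234, 0.3556, 0.1956]
tool_rot: [[-0.317, 0.948, -0.002], [0.948, 0.317, 0.002], [0.003, -0.002, -1.0]]
ft_force: [0.3, 0.6, -2.8]
grip_width: 0.0428
gripper_force: 72.0
```

move_arm([
  [0,0,-7,0,0,0,-1],
  [0,0,-14,0,0,0,-1],
  [0,0,-21,0,0,0,-1],
  [0,0,-28,0,0,0,-1],
  [0,0,-34.9,0,0,0,-1],
])

```text
time_s: 12.55
position: [0.4242, 0.3542, 0.1954]
tool_rot: [[-0.803, 0.596, -0.003], [0.596, 0.803, 0.002], [0.003, -0.0, -1.0]]
ft_force: [-0.5, -1.2, -3.8]
grip_width: 0.0433
gripper_force: 72.0
```

move_arm([
  [0,0,-7,0,0,1,-1],
  [0,0,-14,0,0,3,-1],
  [0,0,-21,0,0,5,-1],
  [0,0,-28,0,0,7,-1],
  [0,0,-34.9,0,0,8,-1],
])

```text
time_s: 13.05
position: [0.4235, 0.3536, 0.1139]
tool_rot: [[-1.0, 0.03, -0.005], [0.03, 1.0, 0.0], [0.005, 0.0, -1.0]]
ft_force: [0.6, -0.6, -2.1]
grip_width: 0.0433
gripper_force: 72.0
```

```bash
cat >> h.py <<'E'
bu=np.array([np.cos(np.radians(178)),np.sin(np.radians(178)),0]); B=np.array([.470,.354,0])
E
python3 - <<'E'
from h import *
to(B+bu*.044+Z*.031,down(1,0,bu)); s=env.observe(); print(s["q"],s["tool_rot"])
p=pic("wrist"); p["fish"]=1; save(p,"w5")
q=pic("scene"); r=pic("top"); save(q,"s5"); save(r,"t5")
P=np.array(s["position"]); R=np.array(s["tool_rot"])
for x in(60,0,-60): print([proj(p,P+R@np.array([x/1000-.044,y/1000,-.010])) for y in(-23,23)])
for n,k in(("top",r),("scene",q)):
  for a in env.outline_of("base",k)[:2]: print(n,"base",rect(k,a["mask"],.012),a["conf"])
  for a in env.outline_of("stone",k)[:2]: print(n,"stone",rect(k,a["mask"],P[2]+.01),a["conf"])
im=np.hstack([cv2.resize(p["color"],(440,330)),cv2.resize(q["color"][190:330,240:390],(354,330),interpolation=2)])
cv2.imwrite("pics/m5.png",im[:,:,::-1])
E
```

```text
turn [ 0.0131 -0.295   0.285 ] shift cm [-0.2935  0.1964  8.2867] | t 13.05 pos [0.4235 0.3536 0.1139] F [ 0.6171 -0.6339 -2.098 ] w 0.04333861160952089
[ 27.4934  28.5107  84.2478   0.1689  67.4923 -60.8565] [[-0.9995  0.0299 -0.0051]
 [ 0.0299  0.9996  0.0004]
 [ 0.0051  0.0002 -1.    ]]
[array([262.6356, 281.9353]), array([379.4778, 281.9964])]
[array([272.372, 397.328]), array([370.5828, 397.4837])]
[array([281.0443, 472.249 ]), array([362.6768, 472.3995])]
top base (array([0.4001, 0.3517]), (23.96308708190918, 74.97945404052734), np.float32(108.75583)) 0.7
top base (array([ 0.4696, -0.0492]), (186.0547332763672, 81.69072723388672), np.float32(73.02277)) 0.62
top stone (array([0.4246, 0.605 ]), (69.37683868408203, 164.34512329101562), np.float32(125.67626)) 0.86
top stone (array([0.5227, 0.3569]), (23.343734741210938, 11.851588249206543), np.float32(89.38188)) 0.42
scene base (array([0.4681, 0.3563]), (79.89599609375, 177.61245727539062), np.float32(177.7466)) 0.83
scene base (array([0.5174, 0.3075]), (49.36458969116211, 99.8925552368164), np.float32(155.16214)) 0.61
scene stone (array([0.3594, 0.6323]), (77.16778564453125, 169.602294921875), np.float32(126.157104)) 0.88
scene stone (array([0.4242, 0.3504]), (45.27573776245117, 88.05187225341797), np.float32(155.09666)) 0.86
```

View pics/m5.png

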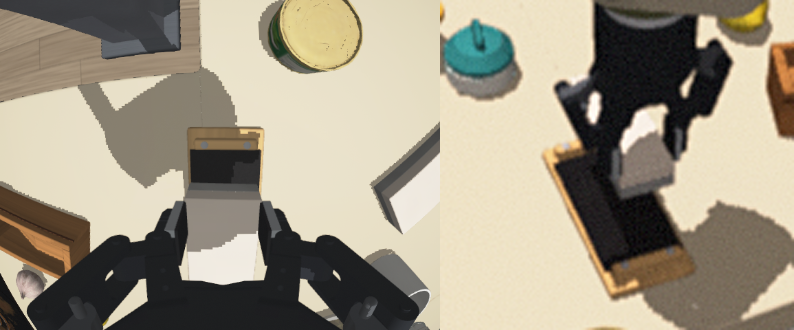

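```bash
python3 - <<'E'
from h import *
p=pic("wrist"); p["fish"]=1; s=env.observe(); P=np.array(s["position"]); R=np.array(s["tool_rot"])
for tl in(-4,0,4):
  t=np.radians(tl)
  for d in(-6,-10): 
    f=lambda a,b,y=0: proj(p,P+R@np.array([(a*np.cos(t)+b*np.sin(t))/1000,y/1000,(d-b*np.cos(t)+a*np.sin(t))/1000]))[1].round(1)
    # a along stone from tcp, b up from top edge ; positive tl = +x end lower
    print(tl,d,"top edge",f(16,0),"bottom",f(16,-26))
g=cv2.cvtColor(p["color"],7)[:,300:350].mean(1); print([(i,int(g[i])) for i in range(170,300,2)])
c=p["color"][292]; print([(i,int(c[i].mean())) for i in range(250,400,3)])
# base stop end line and pad start, expected rows
for x in(85,76,66,64): print(x,proj(p,B+bu*x/1000+Z*(.024 if 64<x<80 else .012))); 
E
```

```text
-4 -6 top edge 279.4 bottom 253.3
-4 -10 top edge 283.5 bottom 256.3
0 -6 top edge 278.2 bottom 256.0
0 -10 top edge 282.2 bottom 259.0
4 -6 top edge 277.2 bottom 259.0
4 -10 top edge 281.2 bottom 262.0
[(170, 143), (172, 143), (174, 143), (176, 142), (178, 143), (180, 136), (182, 89), (184, 115), (186, 118), (188, 117), (190, 113), (192, 112), (194, 112), (196, 104), (198, 85), (200, 109), (202, 119), (204, 120), (206, 118), (208, 118), (210, 117), (212, 108), (214, 50), (216, 31), (218, 31), (220, 31), (222, 31), (224, 31), (226, 31), (228, 31), (230, 31), (232, 31), (234, 34), (236, 34), (238, 34), (240, 35), (242, 35), (244, 35), (246, 35), (248, 35), (250, 35), (252, 35), (254, 35), (256, 34), (258, 35), (260, 35), (262, 36), (264, 35), (266, 56), (268, 82), (270, 83), (272, 83), (274, 84), (276, 85), (278, 103), (280, 105), (282, 106), (284, 106), (286, 106), (288, 107), (290, 128), (292, 138), (294, 139), (296, 139), (298, 139)]
[(250, 220), (253, 220), (256, 120), (259, 127), (262, 132), (265, 137), (268, 104), (271, 136), (274, 136), (277, 136), (280, 136), (283, 136), (286, 136), (289, 136), (292, 136), (295, 136), (298, 136), (301, 136), (304, 136), (307, 136), (310, 136), (313, 137), (316, 137), (319, 137), (322, 137), (325, 137), (328, 137), (331, 137), (334, 136), (337, 137), (340, 137), (343, 136), (346, 137), (349, 137), (352, 137), (355, 137), (358, 136), (361, 137), (364, 136), (367, 137), (370, 137), (373, 138), (376, 137), (379, 137), (382, 138), (385, 134), (388, 129), (391, 123), (394, 214), (397, 220)]
85 [323.3012 178.8851]
76 [323.3219 195.2998]
66 [323.3443 210.381 ]
64 [323.3459 209.2905]
```

move_arm([
  [0,-0.3,0.3,0,0.2,2,-1],
  [0,-0.3,0.3,0,0.2,4,-1],
  [0,-0.3,0.3,0,0.2,5.4,-1],
  [0,-0.3,0.3,0,0.2,5.9,-1],
  [0,-0.3,0.3,0,0.2,5.9,-1],
])

```text
time_s: 13.95
position: [0.4247, 0.3566, 0.0577]
tool_rot: [[-0.999, 0.04, 0.005], [0.04, 0.999, -0.0], [-0.005, -0.0, -1.0]]
ft_force: [0.2, -0.3, -2.8]
grip_width: 0.0433
gripper_force: 71.9
```

```bash
python3 - <<'E'
from h import *
to(B+bu*.047+Z*.031,down(1,0,bu))
p=pic("wrist"); p["fish"]=1; save(p,"w6"); s=env.observe(); P=np.array(s["position"]); R=np.array(s["tool_rot"])
im=p["color"].copy()
def dot(X,c): 
    v=proj(p,X); print(v.round(1)); cv2.circle(im,tuple(int(k) for k in v),1,c,-1)
nb=np.cross(Z,bu)
for x,y,z in((85,-38,12),(85,38,12),(66,-30,24),(66,30,24),(64,35,15),(64,-35,15)): dot(B+bu*x/1000+nb*y/1000+Z*z/1000,(255,0,0))
for a,z in((16,-.010),(16,.016),(13,-.01),(13,.016)):
  for y in(-23,23): dot(P+R@np.array([a/1000,y/1000,z]),(0,255,0))
c=cv2.resize(im[130:370,200:440],(560,560),interpolation=0); cv2.imwrite("pics/m6.png",c[:,:,::-1])
E
```

```text
turn [-0.0045  0.2749 -0.282 ] shift cm [ 0.1798 -0.1017  2.6647] | t 13.95 pos [0.4247 0.3566 0.0577] F [ 0.2032 -0.2519 -2.7858] w 0.043340761644913656
[392.4 195.6]
[246.6 196.4]
[379.3 237.4]
[259.6 238. ]
[253.3 236.5]
[386.1 235.9]
[262.9 283.3]
[380.1 283.3]
[271.5 260.1]
[372.1 260.1]
[263.4 290.2]
[379.6 290.3]
[271.9 266.2]
[371.8 266.2]
```

View pics/m6.png

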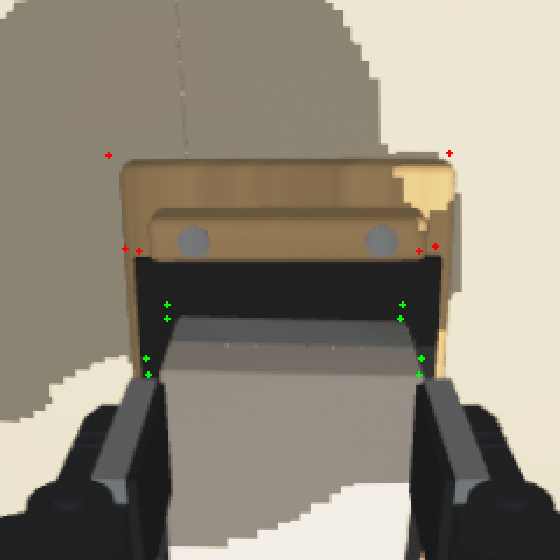

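The crop shows the stone level and in line over the pad. Its lower end edge is at crop row 317, with the stop's inner edge at 262. Centre columns agree within about 1 mm, so I lower it straight down.

move_arm([
  [0,0,0,0,0,0.6,-1],
  [0,0,0,0,0,1.2,-1],
  [0,0,0,0,0,1.7,-1],
  [0,0,0,0,0,2.1,-1],
  [0,0,0,0,0,2.3,-1],
])

```text
time_s: 14.5
position: [0.4248, 0.3565, 0.0342]
tool_rot: [[-0.999, 0.039, 0.005], [0.039, 0.999, -0.0], [-0.005, -0.0, -1.0]]
ft_force: [-0.4, -0.3, -1.8]
grip_width: 0.0433
gripper_force: 72.0
```

move_arm([
  [0,0,0,0,0,0.1,-1],
  [0,0,0,0,0,0.2,-1],
  [0,0,0,0,0,0.2,-1],
])

```text
time_s: 14.8
position: [0.4249, 0.3566, 0.0332]
tool_rot: [[-0.999, 0.039, 0.006], [0.039, 0.999, -0.0], [-0.006, 0.0, -1.0]]
ft_force: [-1.5, -1.0, 1.9]
grip_width: 0.0434
gripper_force: 72.5
```

move_arm([
  [0,0,0,0,0,0,0.15],
  [0,0,0,0,0,0,0.3],
  [0,0,0,0,0,0,0.4],
  [0,0,0,0,0,0,0.4],
  [0,0,0,0,0,0,0.4],
], squeeze=20)

```text
time_s: 15.3
position: [0.425, 0.3566, 0.0328]
tool_rot: [[-0.999, 0.039, 0.005], [0.039, 0.999, -0.0], [-0.005, 0.0, -1.0]]
ft_force: [-0.3, -0.1, -0.2]
grip_width: 0.0598
gripper_force: 0.0
```

move_arm([
  [0,0,0,0,0,-1,0.4],
  [0,0,0,0,0,-3,0.4],
  [0,0,0,0,0,-7,0.4],
  [0,0,0,0,0,-12,0.4],
  [0,0,0,0,0,-15,0.4],
])

```text
time_s: 15.8
position: [0.4246, 0.3569, 0.1871]
tool_rot: [[-0.999, 0.039, 0.01], [0.039, 0.999, 0.002], [-0.009, 0.002, -1.0]]
ft_force: [0.4, -0.2, -0.3]
grip_width: 0.0598
gripper_force: 0.0
```

```bash
python3 - <<'E'
from h import *
p=pic("wrist"); p["fish"]=1; q=pic("scene"); r=pic("top")
for n,k in(("wrist",p),("scene",q),("top",r)):
  for a in env.outline_of("base",k)[:2]: print(n,"base",rect(k,a["mask"],.015),a["conf"])
  for a in env.outline_of("stone",k)[:3]: print(n,"stone",rect(k,a["mask"],.041),a["conf"])
s=env.observe(); print(s["position"],s["time_s"],s["q"])
im=np.hstack([cv2.resize(p["color"],(440,330)),cv2.resize(q["color"][220:330,260:370],(330,330),interpolation=2)])
cv2.imwrite("pics/m7.png",im[:,:,::-1])
E
```

```text
wrist base (array([0.4704, 0.3556]), (76.3971176147461, 168.4134063720703), np.float32(177.54729)) 0.64
wrist stone (array([0.4698, 0.3554]), (45.876136779785156, 124.00043487548828), np.float32(176.79602)) 0.93
wrist stone (array([0.4309, 0.6154]), (87.77278137207031, 180.12564086914062), np.float32(125.79503)) 0.85
scene base (array([ 0.5079, -0.0358]), (124.51826477050781, 97.38392639160156), np.float32(72.66541)) 0.42
scene stone (array([0.4222, 0.628 ]), (86.6580810546875, 187.96371459960938), np.float32(126.05069)) 0.96
scene stone (array([0.4624, 0.3581]), (52.23353958129883, 137.82276916503906), np.float32(176.12285)) 0.86
top base (array([0.4061, 0.3562]), (74.71866607666016, 42.44804763793945), np.float32(89.41635)) 0.55
top stone (array([0.4127, 0.3434]), (9.892175674438477, 24.078102111816406), np.float32(116.07524)) 0.6
top stone (array([0.4338, 0.6233]), (75.71708679199219, 179.30816650390625), np.float32(126.923096)) 0.6
[0.4238 0.3564 0.1817] 16.25 [ 27.885   24.4561  78.6465  -0.1534  76.767  -59.8248]
```

View pics/m7.png

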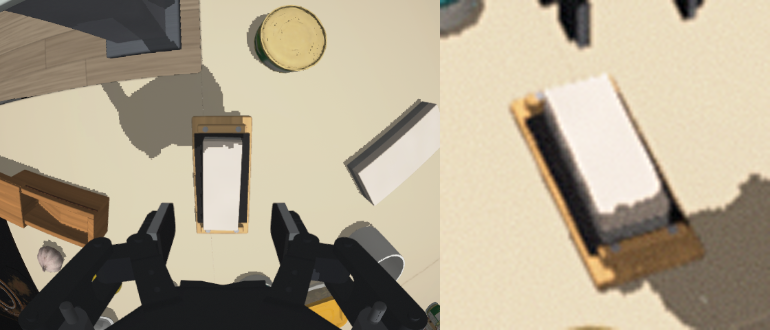

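The stone sits on the pad, measured about 1 mm from the base centre and 1° off line. Next is the lid.

move_arm([
  [0,0,0,-0.3,-4.2,0,-1],
  [0,0,0,-0.6,-8.4,0,-1],
  [0,0,0,-0.9,-12.6,0,-1],
  [0,0,0,-1.2,-16.8,0,-1],
  [0,0,0,-1.4,-21,0,-1],
])

```text
time_s: 16.75
position: [0.4295, 0.1447, 0.1823]
tool_rot: [[-0.999, 0.039, 0.004], [0.039, 0.999, -0.0], [-0.004, -0.0, -1.0]]
ft_force: [0.8, -0.2, 0.1]
grip_width: -0.0
gripper_force: 0.0
```

move_arm([
  [0,0,0,-0.3,-4.2,0,-1],
  [0,0,0,-0.6,-8.4,0,-1],
  [0,0,0,-0.9,-12.6,0,-1],
  [0,0,0,-1.2,-16.8,0,-1],
  [0,0,0,-1.4,-21,0,-1],
])

```text
time_s: 17.25
position: [0.4352, -0.0659, 0.1825]
tool_rot: [[-0.999, 0.039, 0.004], [0.039, 0.999, 0.0], [-0.004, 0.0, -1.0]]
ft_force: [0.2, 0.6, 1.1]
grip_width: -0.0001
gripper_force: 0.0
```

move_arm([
  [0,0,7,0,-4,0,-1],
  [0,0,14,0,-8,0,-1],
  [0,0,21,0,-8,0,-1],
  [0,0,28,0,-8,0,-1],
  [0,0,35,0,-8,0,-1],
])

```text
time_s: 17.75
position: [0.4322, -0.1444, 0.1822]
tool_rot: [[-0.792, 0.61, 0.004], [0.61, 0.792, 0.001], [-0.003, 0.003, -1.0]]
ft_force: [0.1, 0.4, -0.2]
grip_width: 0.0
gripper_force: 0.0
```

move_arm([
  [0,0,7,0,0,0,-1],
  [0,0,14,0,0,0,-1],
  [0,0,21,0,0,0,-1],
  [0,0,28,0,0,0,-1],
  [0,0,35,0,0,0,-1],
])

```text
time_s: 18.25
position: [0.4323, -0.144, 0.1823]
tool_rot: [[-0.3, 0.954, 0.004], [0.954, 0.3, 0.001], [-0.001, 0.004, -1.0]]
ft_force: [-0.1, -1.1, 0.0]
grip_width: -0.0002
gripper_force: 0.0
```

move_arm([
  [0,0,7,0,0,0,-1],
  [0,0,14,0,0,0,-1],
  [0,0,21,0,0,0,-1],
  [0,0,28,0,0,0,-1],
  [0,0,34.7,0,0,0,-1],
])

```text
time_s: 18.75
position: [0.4323, -0.144, 0.1823]
tool_rot: [[0.296, 0.955, 0.004], [0.955, -0.296, 0.001], [0.002, 0.004, -1.0]]
ft_force: [-0.1, -0.3, -0.2]
grip_width: -0.0001
gripper_force: 0.0
```

```bash
python3 - <<'E'
from h import *
to(cs(-246,66),down())
p=pic("wrist"); p["fish"]=1; im=p["color"].copy()
for y in(-28,0,28): cv2.circle(im,tuple(int(v) for v in proj(p,cs(-215,80,y))),2,(255,0,0),-1)
for a in env.tip_of("lid_end",p)[:2]: print(at(p,a["pixel"],.0695),a["conf"],cs(-215,69.5))
cv2.imwrite("pics/w8.png",im[:,:,::-1])
E
```

```text
turn [ 0.2171 -0.0999 -0.5383] shift cm [-0.1461  0.03   11.6302] | t 18.75 pos [ 0.4323 -0.144   0.1823] F [-0.0867 -0.2869 -0.2396] w -9.576783201647201e-05
[ 0.4415 -0.1175  0.0695] 0.95 [ 0.4415 -0.1157  0.0695]
```

View pics/w8.png

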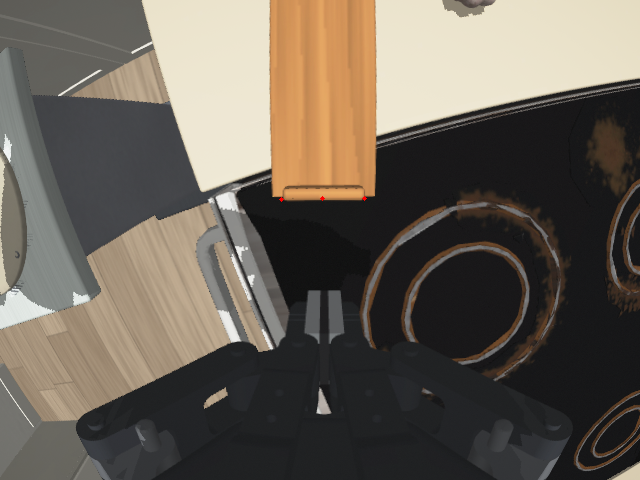

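The lid end sits at [323,197], matching the prediction, and the fingers are in line behind it. I lower and push.

move_arm([
  [0,0,-0.5,0,0,4,-1],
  [0,0,-0.5,0,0,8,-1],
  [0,0,-0.5,0,0,11,-1],
  [0,0,-0.5,0,0,11.6,-1],
  [0,0,-0.5,0,0,11.6,-1],
])

```text
time_s: 19.35
position: [0.4329, -0.1441, 0.0666]
tool_rot: [[0.282, 0.96, 0.004], [0.96, -0.282, 0.001], [0.002, 0.003, -1.0]]
ft_force: [-0.3, 0.2, 1.0]
grip_width: 0.0002
gripper_force: 0.0
```

move_arm([
  [0,0,0,1,0,0,-1],
  [0,0,0,2,0,0,-1],
  [0,0,0,3,0,0,-1],
  [0,0,0,4,0,0,-1],
  [0,0,0,5,0,0,-1],
])

```text
time_s: 19.85
position: [0.4477, -0.0953, 0.0674]
tool_rot: [[0.283, 0.959, 0.006], [0.959, -0.283, -0.001], [0.001, 0.006, -1.0]]
ft_force: [0.6, -1.6, -0.3]
grip_width: 0.0001
gripper_force: 0.9
```

move_arm([
  [0,0,0,1.5,0,0,-1],
  [0,0,0,3,0,0,-1],
  [0,0,0,4.5,0,0,-1],
  [0,0,0,6,0,0,-1],
  [0,0,0,7,0,0,-1],
])

```text
time_s: 20.35
position: [0.4673, -0.0278, 0.0671]
tool_rot: [[0.282, 0.959, 0.005], [0.959, -0.282, -0.0], [0.001, 0.005, -1.0]]
ft_force: [-0.2, -2.9, 0.9]
grip_width: -0.0001
gripper_force: 0.9
```

```bash
python3 -c "
from h import *
to(cs(-98,66),down())"
```

```text
turn [ 0.3034 -0.0735  0.3036] shift cm [2.5329 0.0703 0.1173] | t 20.35 pos [ 0.4673 -0.0278  0.0671] F [-0.1859 -2.8983  0.9455] w -0.00010568427752570293
```

move_arm([
  [0,0,0,0.6,0,0,-1],
  [0,0,0,1.2,0,0,-1],
  [0,0,0,1.7,0,0,-1],
  [0,0,0,2.0,0,0,-1],
  [0,0,0,2.2,0,0,-1],
])

```text
time_s: 20.85
position: [0.4733, -0.0078, 0.067]
tool_rot: [[0.283, 0.959, 0.005], [0.959, -0.283, -0.0], [0.001, 0.005, -1.0]]
ft_force: [-0.4, -2.0, 1.1]
grip_width: 0.0
gripper_force: 0.8
```

move_arm([
  [0,0,0,0.15,0,0,-1],
  [0,0,0,0.3,0,0,-1],
  [0,0,0,0.4,0,0,-1],
  [0,0,0,0.4,0,0,-1],
])

```text
time_s: 21.25
position: [0.4744, -0.004, 0.067]
tool_rot: [[0.283, 0.959, 0.005], [0.959, -0.283, 0.0], [0.001, 0.005, -1.0]]
ft_force: [0.2, 0.1, -0.3]
grip_width: 0.0003
gripper_force: 0.2
```

move_arm([
  [0,0,0,0.1,0,0,-1],
  [0,0,0,0.2,0,0,-1],
  [0,0,0,0.3,0,0,-1],
  [0,0,0,0.3,0,0,-1],
])

```text
time_s: 21.65
position: [0.4745, -0.0036, 0.0671]
tool_rot: [[0.282, 0.959, 0.003], [0.959, -0.282, -0.005], [-0.004, 0.004, -1.0]]
ft_force: [-5.9, -18.6, 1.9]
grip_width: 0.0
gripper_force: 9.8
```

Stop reached: 19 N with no further travel. I back off, rise and check.

move_arm([
  [0,0,0,-1,0,0,-1],
  [0,0,0,-3,0,0,-1],
  [0,0,0,-4,0,-4,-1],
  [0,0,0,-4,0,-8,-1],
  [0,0,0,-4,0,-12,-1],
])

```text
time_s: 22.15
position: [0.4628, -0.0397, 0.1884]
tool_rot: [[0.284, 0.959, 0.005], [0.959, -0.284, 0.001], [0.002, 0.004, -1.0]]
ft_force: [1.1, 0.2, -0.0]
grip_width: -0.0
gripper_force: 0.0
```

```bash
python3 - <<'E'
from h import *
p=pic("wrist"); p["fish"]=1; q=pic("scene"); r=pic("top")
for a in env.tip_of("lid_end",p)[:1]: print(at(p,a["pixel"],.0695),a["conf"],"shut:",cs(-87,69.5))
for k in(q,r):
  for a in env.outline_of("stone",k)[:3]: print(rect(k,a["mask"],.041),a["conf"])
im=np.hstack([cv2.resize(p["color"],(440,330)),cv2.resize(q["color"][170:330,260:480],(360,330),interpolation=2)])
cv2.imwrite("pics/m9.png",im[:,:,::-1])
E
```

```text
[0.4794 0.0065 0.0695] 0.77 shut: [0.4783 0.0069 0.0695]
(array([0.4626, 0.3577]), (54.26465606689453, 139.33416748046875), np.float32(176.66438)) 0.84
(array([0.421 , 0.6277]), (85.80965423583984, 186.96197509765625), np.float32(126.06413)) 0.62
(array([0.6618, 0.4085]), (62.60717010498047, 97.48731994628906), np.float32(159.52771)) 0.34
(array([0.4336, 0.6237]), (73.4852294921875, 175.11654663085938), np.float32(126.06017)) 0.96
(array([0.4696, 0.3532]), (46.189857482910156, 121.11880493164062), np.float32(176.41968)) 0.94
```

View pics/m9.png

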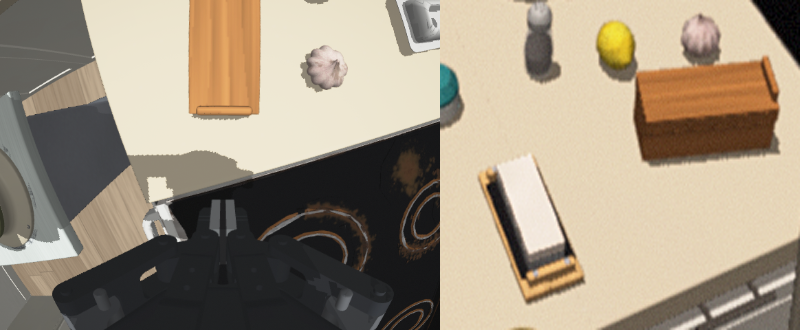

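The lid is fully shut over the case, the stone is flat on the pad, the other things look undisturbed, and the arm is clear.

```bash
python3 -c "
from rig import env
print(env.close_job())"
```

```text
the job is handed in; nothing more can be done
None
```

I tipped the whetstone, lifted it out and laid it flat on the pad, measured about 1 mm from the base's middle and 1° off line. The lid is shut against its stop and the job is handed in; the hand-in reported no verdict.

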